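# Unlock the carving turntable and turn the log's tag to the scanner

### The arm

A 6-joint arm with a two-finger parallel gripper is mounted at the origin on the work surface. World frame = base frame: x ahead of the robot, y to its left, z up, the work surface at z = 0. Lengths are in m, angles in rad, forces in N, time in s.
With the tool pointing down it reaches from about 0.4 to 0.825 m from the base axis. Payload 7 kg.
Tool frame: the origin (TCP) lies midway between the tips of the shut fingers; the grasp point (between the pads) lies 19 mm behind it; z points along the fingers, y is the line along which they close (so a half turn about z gives the same grasp; the last joint's range is limited). The gripper opens to 85 mm and grips with 20 to 120 N. Pads are 22 mm wide; open, the fingers measure 114 mm over their backs; the gripper's body (76 mm by 85 mm) begins 54 mm behind the grasp point. The pads swing forward as they close: fully open they stand 13 mm farther back than shut.
Start: joints at [-0.824, 0.359, 0.012, 0, -1.224, -0.288], TCP at [0.299, -0.605, 0.231] pointing down, gripper open.
Joint ranges: [-3.07, 3.07], [-1.43, 2.12], [-1.02, 1.25], [-3.03, 1.67], [-3.05, -0], [-3.03, 3.03]. Speed limits (rad/s): [2.39, 2.39, 3.01, 3.14, 3.14, 3.14].

### API

Orientations are given as a rotation vector (axis times angle).
In Python, from cell import telemetry, eyes, bot gives the robot as it stands.
- The arm moves only by the tool servo_tool, never from a script. Its argument "targets" is a list of rows, each a list of 5 numbers: the shift along the tool's x, y, z normalised to -1 to 1, where 1 is 0.5 m, then the turn about the tool's z normalised to -1 to 1, where 1 is 180 degrees, then the opening, from -1 (shut) to 1 (fully open), so that 0 is half open. A call has 1 to 12 rows; each row is the pose to reach, as a shift and turn from the pose commanded when the call began, along the tool's axes at that moment, turning the shorter way round; what a row does not reach only later rows make up. A row lasts 1/10 s, in which the tool goes at most 50 mm and 8.59 degrees, less where a joint would pass 70% of its speed; a pose out of reach is approached as far as the arm can. A call with a number of a shift or a turn outside -1 to 1 is refused whole. A call with a gripper value outside its range is refused whole. The fingers move at their own pace and stop on an object; "newtons" is the grip in N (left out, the last holds). Time passes only in rows, so rows that repeat a pose let the fingers close. It gives the time, the measured TCP pose, the force, the opening and the grip force at its end, in the units of the state.
- telemetry.read_state(): the state, without advancing time (a new reading comes with each control period).
- eyes.grab_frame(name): name is "scene" or "side" or "wrist"; returns a dict with "pixels" (480x640x3 uint8, red, green, blue), "mtx" (3x3 intrinsics, pixels), "view" (4x4, takes a point from world to camera coordinates); the wrist camera has in their place "mount" (4x4, takes a point from camera to tool coordinates, whose origin is the TCP and whose axes are the flange's). Camera axes: x right, y up, looking along -z (the intrinsics and any distortion apply to the point x, -y, -z); pixel columns grow to the right and rows downward; lengths in m; the calibration is good to about 2 mm. The wrist camera is an equidistant fisheye: a pixel r from the principal point sees the ray r / f radians off the axis. A picture is of the moment at which its call begins: read the wrist's pose just before it. There is no depth.
- bot.job_done(): hands the job in; it is judged then, once.
Trained networks look in a picture, given as the dict that the camera call returned (one of the last four; its "shot" number tells which), for a name from the list of things; names that differ only in an ending like _2 or _b are one class to them, and where a whole thing is asked for, a point or a joint stands for the part that bears it (a point fixed in the world has none). Each returns a list of dicts, best first, with "conf" (0 to 1); they miss things now and then, are a little off and sometimes report something else, mostly with a low value. They report only what shows in the picture. A call takes as long as a camera call. They do not tell look-alikes from the thing itself.
- eyes.regions_of(target, picture): "pixels" (480x640 bool, what is visible of it) and "extent" ([left, top, right, bottom] in pixels, round what is visible of it).
- eyes.landmark_of(target, picture): "point" ([row, column] in pixels: a listed point, or the origin of a listed thing).
The state is a dict: "time_s": time; "q": joint angles; "joint_vel": joint speeds; "effort": joint torques, N m; "tcp_pos": TCP position; "tool_rot": TCP orientation; "wrist_force": force on the tool from outside, world axes, zero at the start; "torque": the same for the moment, N m; "opening": finger opening in m; "grasp_force": force on a finger pad.
Only numpy, scipy, OpenCV 4.12 (cv2) and the standard library are available. Lean on these libraries where they do the work, as an engineer would, in place of code of your own. Each camera call takes 0.05 s, during which the arm holds its last target. There are 200 camera calls.

### The job

The log on the carving turntable is to be scanned from its tagged side. Pull up the T-handle of the sprung index plunger that locks the turntable and twist it a quarter turn, so that it drops into its rest notch and stays up by itself; then turn the log until its brass tag faces the scanner block, stopping about half way to let go, with the turntable at rest, and take a fresh hold. Leave the handle resting up, let go of everything, and do not shift the loose things around the turntable.

Things in the scene. Friction and masses are not known exactly. Their poses are not given: they have to be found in the camera images.
- handle_mid (a point): Centre of the black T-handle bar of the vertical index plunger: 70 mm long along this frame's x, 14 mm wide (y), 18 mm tall (z). It is 127 mm above the bench when the plunger is in, about 145 mm when it rests in the notch. Under the bar there is only a 9 mm stem, with 23 mm of clear height (plunger in) over the sleeve below.
- plunger (a joint): Lift of the plunger (m): 0 = in, locking pin in a hole of the disc; 0.034 = highest. A spring pulls it down with 11 N at 0, rising to 18 N at 0.026. A cross key on the stem, parallel to the bar, sits in a deep slot and clears the sleeve's rim at 0.0235: lift to 0.026 to 0.030, then twist. Resting in the 5 mm deep notch it reads about 0.018; lying wrongly on the rim, 0.0235.
- tee (a joint): Twist of the T-handle (rad), counter-clockwise from above positive; 0 = key over the deep slot; free from -1.95 to 1.95 when lifted. The rest notch lies at +1.57 and equally at -1.57; either will do, and the key finds it within about 0.12 rad.
- log_mid (a point): Mid-height of an upright bark-covered log, 54 mm diameter, 140 mm tall, fixed on the turntable's vertical axis; 116 mm above the bench. The frame's x axis points out of the tagged side. The brass tag (34 mm wide, 2.5 mm proud) ends 119 mm above the bench: the top 65 mm of the log is plain and can be gripped at any angle. A dark saw kerf on the top runs from the centre to the tagged side.
- spindle (a joint): Turn of the turntable with the log (rad), counter-clockwise from above positive, 0 at the start; it can turn 3.7 either way, with about 0.18 N m of friction, and stays where it is left. It cannot turn while the plunger is in.
- turntable: The aluminium disc, 260 mm diameter, with the log on it; its top surface is 45 mm above the bench; origin on its axis, at its underside (29 mm above the bench), axes as for log_mid.
- scanner_mid (a point): Centre of the fixed scanner block: a white box 70 mm wide, 50 mm deep, up to 145 mm tall on a dark foot 100 x 90 mm, with a round black lens; it stands 0.18 to 0.32 m from the turntable's axis. The tag faces the scanner when log_mid's x axis points at this point (seen from above).
- spool_a_mid (a point): Bystander: centre of a spool of copper wire, 64 mm diameter, 70 mm tall, standing.
- spool_b_mid (a point): Bystander: centre of a spool of dark wire, 64 mm diameter, 70 mm tall, standing.
- jar_mid (a point): Bystander: centre of a lidded jar, 60 mm diameter, 75 mm tall, standing.
- offcut_mid (a point): Bystander: centre of a short branch offcut, 60 mm diameter, 100 mm tall, standing loose on the bench (not the task's log).
- carton_mid (a point): Bystander: centre of a small carton, 110 x 80 x 60 mm.
- mallet_grip (a point): Bystander: a hammer, 240 mm long, lying flat; the point is in its handle.
- graver_grip (a point): Bystander: a slim hand tool, 190 mm long, lying flat; the point is in its handle.
- handle: The T-handle bar itself; origin and axes as handle_mid. Its plunger stands in a castle-shaped steel sleeve (34 mm square, rim 95 mm above the bench) on a bracket at the edge of the turntable, 115 mm from the turntable's axis.
Things that resemble listed ones, but are neither listed nor needed, are in the scene too. Of the things that look like the part that bears scanner_mid, the smallest one is meant.

How it is judged:
By the outcome, as a careful person would: the job done as asked, in the order asked, and still so for the second after the job is handed in, with the robot touching nothing.
It also fails if it takes over 58 s, if anything falls off the work surface, if the arm or the gripper's body presses on something with over 40 N, if the wrist force passes 120 N, or if a joint passes its speed limit or range.

## Working session

There is one attempt and no reset: what is moved stays moved. The work goes in short steps, Python scripts to look and compute and a tool call to move; the robot and the scene stay as the last step left them, time stands still between calls to the robot, and variables do not carry over. Pictures are saved under pics/ and viewed, at most 10 in all, crops included, and the job is handed in when it is done.

Besides the shell and the picture viewer there is one more tool, called after "Call:" as name(argument=value, ...) on one line, values as JSON. servo_tool: Moves the arm, as the interface text tells. Its arguments: {"type":"object","properties":{"targets":{"type":"array"},"newtons":{"type":"number"}},"required":["targets"]}

```bash
mkdir -p pics
cat > h.py <<'E'
import numpy as np, cv2
from scipy.spatial.transform import Rotation as R
from cell import telemetry, eyes, bot
def ray(f,rc):
    V=np.array(f["view"]);K=np.array(f["mtx"]);r,c=rc
    d=np.array([(c-K[0,2])/K[0,0],-(r-K[1,2])/K[1,1],-1.])
    Rm=V[:3,:3];return -Rm.T@V[:3,3],Rm.T@d
def atz(f,rc,z):
    o,d=ray(f,rc);return o+d*(z-o[2])/d[2]
def tri(rs):
    A=np.zeros((3,3));b=np.zeros(3)
    for o,d in rs:
        d=d/np.linalg.norm(d);P=np.eye(3)-np.outer(d,d);A+=P;b+=P@o
    p=np.linalg.solve(A,b);return p,[np.linalg.norm(np.cross(p-o,d/np.linalg.norm(d))) for o,d in rs]
def proj(f,p):
    V=np.array(f["view"]);K=np.array(f["mtx"]);q=V[:3,:3]@p+V[:3,3]
    return K[1,2]-K[1,1]*q[1]/-q[2],K[0,2]+K[0,0]*q[0]/-q[2]
def save(f,n,crop=None,s=1):
    im=f["pixels"][:,:,::-1]
    if crop: l,t,r,b=crop;im=im[t:b,l:r]
    cv2.imwrite("pics/"+n,cv2.resize(im,None,fx=s,fy=s,interpolation=cv2.INTER_CUBIC))
E
python3 - <<'E'
from h import *
s=telemetry.read_state();print(s)
F={n:eyes.grab_frame(n) for n in("scene","side")}
for n,f in F.items():
    save(f,n+"0.png");print(n,{k:(v.shape if hasattr(v,'shape') else v) for k,v in f.items() if k!="pixels"}, f["mtx"],f["view"])
    for t in["handle_mid","log_mid","turntable","scanner_mid","spool_a_mid","jar_mid","offcut_mid","carton_mid","mallet_grip","graver_grip"]:
        print(n,t,[(np.round(d["point"]),round(d["conf"],2)) for d in eyes.landmark_of(t,f)])
E
```

```text
{'time_s': 0.0, 'q': array([-8.23875722e-01,  3.59427620e-01,  1.10882018e-02, -3.97732053e-04,
       -1.22407977e+00, -2.88081436e-01]), 'joint_vel': array([-0.00010482, -0.00099632, -0.00032481,  0.00076942, -0.00057484,
        0.00019322]), 'effort': array([-7.55304045e-04, -5.83309579e+01,  2.93434203e+01,  6.93690643e+00,
       -5.83121233e-03, -5.88032663e-05]), 'tcp_pos': array([ 0.29873999, -0.60477151,  0.23034152]), 'tool_rot': array([ 7.14120912e-01, -3.05886044e+00, -2.50560447e-03]), 'wrist_force': array([0.07310126, 0.71093948, 0.82138594]), 'torque': array([ 0.00115835,  0.01877476, -0.03887526]), 'grasp_force': 0.0, 'opening': 0.08513250856267125}
scene {'mtx': (3, 3), 'view': (4, 4), 'shot': 1} [[444.67382411   0.         317.830363  ]
 [  0.         444.67382411 239.76702446]
 [  0.           0.           1.        ]] [[-0.21437768  0.97664168 -0.01460239  0.09808492]
 [-0.68161038 -0.13887536  0.71841556  0.2982444 ]
 [ 0.69960667  0.16396541  0.69546089 -1.440883  ]
 [ 0.          0.          0.          1.        ]]
scene handle_mid [(array([252., 240.]), 0.67
[... 702 characters left out ...]
67726 -0.01564388  0.39826785]
 [ 0.51776711 -0.54040943  0.66323063 -0.33397893]
 [-0.47382795  0.46433465  0.74825156 -0.96270362]
 [ 0.          0.          0.          1.        ]]
side handle_mid [(array([185., 332.]), 0.75)]
side log_mid [(array([219., 311.]), 0.74), (array([188., 312.]), 0.21)]
side turntable [(array([243., 312.]), 0.78)]
side scanner_mid [(array([203., 229.]), 0.64), (array([263., 143.]), 0.61)]
side spool_a_mid [(array([300., 253.]), 0.65)]
side jar_mid [(array([186., 312.]), 0.74), (array([427., 199.]), 0.51)]
side offcut_mid [(array([428., 198.]), 0.88)]
side carton_mid [(array([370., 136.]), 0.6)]
side mallet_grip []
side graver_grip [(array([257., 371.]), 0.86)]
```

```bash
ls
```

```text
h.py
pics
```

View pics/scene0.png

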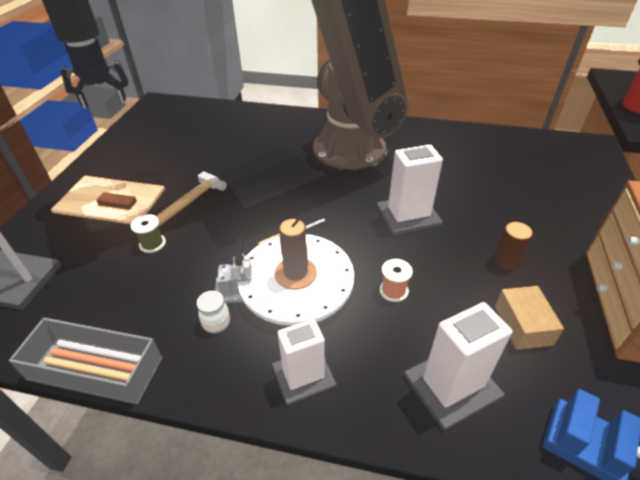

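View pics/side0.png

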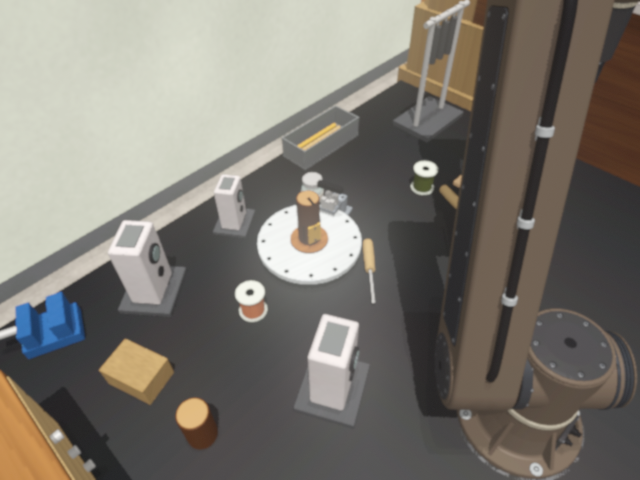

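Run:
```python
from h import *
f=eyes.grab_frame("scene");g=eyes.grab_frame("side")
P={}
for t in["handle_mid","log_mid","turntable"]:
    a=eyes.landmark_of(t,f)[0]["point"];b=eyes.landmark_of(t,g)[0]["point"]
    print(t,*tri([ray(f,a),ray(g,b)]))
    z={"handle_mid":.127,"log_mid":.116,"turntable":.029}[t]
    print(atz(f,a,z),atz(g,b,z))
for d in eyes.landmark_of("scanner_mid",f): print("f",d["point"],atz(f,d["point"],.08))
for d in eyes.landmark_of("scanner_mid",g): print("g",d["point"],atz(g,d["point"],.08))
for d in eyes.landmark_of("jar_mid",f): print("jar",atz(f,d["point"],.0375))
for d in eyes.landmark_of("spool_a_mid",f): print("sp",atz(f,d["point"],.035))
for d in eyes.landmark_of("graver_grip",f): print("gr",atz(f,d["point"],.01))
```

```text
handle_mid [ 0.62763265 -0.13568281  0.1240384 ] [np.float64(0.0033451827302021305), np.float64(0.0033451827302021057)]
[ 0.63256264 -0.13068395  0.127     ] [ 0.62617725 -0.13747759  0.127     ]
log_mid [ 0.59619968 -0.01780434  0.10646311] [np.float64(0.0015409353987469424), np.float64(0.0015409353987470558)]
[ 0.6060205  -0.01349318  0.116     ] [ 0.58961655 -0.01319933  0.116     ]Traceback (most recent call last):
  File "<stdin>", line 5, in <module>
IndexError: list index out of range
```

The scene picture shows the log at about (293,250), the plunger bracket at about (240,275), and three white scanners. The smallest is at (303,356), next to the jar at (212,312). In the side view the tag is at (314,233) and the smallest scanner at (230,203).

Run:
```python
from h import *
f=eyes.grab_frame("scene");g=eyes.grab_frame("side")
for n,c in(("f",f),("g",g)):
  for t,z in(("turntable",.029),("scanner_mid",.08),("jar_mid",.0375),("spool_a_mid",.035),("graver_grip",.01),("handle_mid",.127),("log_mid",.116)):
    for d in eyes.landmark_of(t,c): print(n,t,np.round(d["point"]),atz(c,d["point"],z).round(3),round(d["conf"],2))
  # turntable ellipse
  for d in eyes.regions_of("turntable",c)[:1]: print(n,d["extent"])
  for d in eyes.regions_of("scanner_mid",c): print(n,d["extent"],d["pixels"].sum())
import numpy as np
a=f["pixels"][205:345,180:370];b=g["pixels"][155:295,245:435]
im=np.hstack([a,b])[:,:,::-1];cv2.imwrite("pics/zoom.png",cv2.resize(im,None,fx=2.1,fy=2.1,interpolation=cv2.INTER_CUBIC))
```

```text
f turntable [275. 297.] [ 0.589 -0.019  0.029] 0.61
f scanner_mid [356. 461.] [0.76  0.332 0.08 ] 0.85
f scanner_mid [186. 413.] [0.271 0.216 0.08 ] 0.74
f scanner_mid [354. 302.] [0.815 0.051 0.08 ] 0.67
f scanner_mid [311. 214.] [ 0.757 -0.144  0.08 ] 0.39
f jar_mid [308. 213.] [ 0.723 -0.167  0.038] 0.67
f spool_a_mid [252. 242.] [ 0.549 -0.163  0.035] 0.44
f graver_grip [240. 280.] [ 0.469 -0.095  0.01 ] 0.41
f graver_grip [275. 297.] [ 0.573 -0.024  0.01 ] 0.24
f handle_mid [249. 238.] [ 0.628 -0.133  0.127] 0.71
f handle_mid [249. 515.] [0.51  0.434 0.127] 0.66
f log_mid [253. 294.] [ 0.603 -0.018  0.116] 0.78
f [240.5, 216.2, 351.4, 324.9]
f [402.1, 305.8, 510.0, 432.0] 8038
f [271.6, 318.0, 338.4, 405.1] 3681
f [377.3, 147.1, 446.0, 234.8] 4158
g turntable [244. 308.] [ 0.598 -0.018  0.029] 0.78
g turntable [202. 232.] [0.859 0.018 0.029] 0.66
g scanner_mid [262. 144.] [0.8  0.32 0.08] 0.68
g scanner_mid [202. 231.] [0.811 0.051 0.08 ] 0.57
g jar_mid [188. 311.] [ 0.734 -0.165  0.037] 0.69
g jar_mid [428. 195.] [0.418 0.463 0.037] 0.61
g spool_a_mid [300. 250.] [0.569 0.198 0.035] 0.78
g spool_a_mid [368. 138.] [0.605 0.471 0.035] 0.33
g spool_a_mid [190. 332.] [ 0.687 -0.199  0.035] 0.32
g graver_grip [255. 371.] [ 0.47 -0.11  0.01] 0.71
g handle_mid [189. 333.] [ 0.619 -0.128  0.127] 0.55
g log_mid [219. 310.] [ 0.594 -0.021  0.116] 0.82
g [257.2, 188.0, 360.5, 284.1]
g [212.3, 175.4, 256.6, 238.3] 1847
g [294.5, 312.6, 369.7, 429.6] 5603
g [110.8, 222.5, 185.4, 315.7] 4986
g [261.4, 190.9, 359.6, 285.0] 6728
```

View pics/zoom.png

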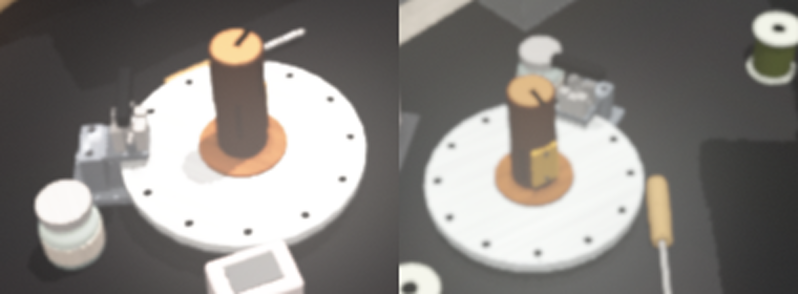

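The zoom shows the tagged side (tag at (543,165), right half) and the kerf pointing roughly toward −x. The handle bar is a dark spot over the sleeve, so I'll look at it with the wrist camera from above.

```bash
cat >> h.py <<'E'
def yaw_of(s):
    m=R.from_rotvec(s["tool_rot"]).as_matrix();return np.arctan2(m[1,1],m[0,1])  # direction of closing axis y
def rows(p,yaw=None,half=True):
    s=telemetry.read_state();m=R.from_rotvec(s["tool_rot"]).as_matrix()
    d=m.T@(np.array(p)-s["tcp_pos"])/.5
    t=0
    if yaw is not None:
        t=-(yaw-yaw_of(s))   # tool z is down
        t=(t+np.pi/2)%np.pi-np.pi/2 if half else (t+np.pi)%(2*np.pi)-np.pi
    print("row",d.round(4),round(t/np.pi,4),"yawY",round(yaw_of(s),3),"q",s["q"].round(2),"z",m[:,2].round(3),"pos",s["tcp_pos"].round(4),"F",s["wrist_force"].round(1),"T",s["torque"].round(2),"t",round(s["time_s"],2),"open",round(s["opening"],4),"gf",round(s["grasp_force"],1))
def wray(f,s,rc):
    K=np.array(f["mtx"]);M=np.array(f["mount"]);x=rc[1]-K[0,2];y=rc[0]-K[1,2];r=np.hypot(x,y);th=r/K[0,0]
    d=np.array([np.sin(th)*x/r,-np.sin(th)*y/r,-np.cos(th)])
    m=R.from_rotvec(s["tool_rot"]).as_matrix()
    return m@M[:3,3]+s["tcp_pos"], m@(M[:3,:3]@d)
def watz(f,s,rc,z):
    o,d=wray(f,s,rc);return o+d*(z-o[2])/d[2]
E
python3 - <<'E'
from h import *
rows([.60,-.10,.36])
s=telemetry.read_state();f=eyes.grab_frame("wrist");print(f["mtx"],f["mount"])
E
```

```text
row [-0.9874  0.6392 -0.2574] 0.0 yawY 2.03 q [-0.82  0.36  0.01  0.   -1.22 -0.29] z [-0. -0. -1.] pos [ 0.2989 -0.6052  0.2313] F [0.1 0.6 0.2] T [-0.02  0.02 -0.03] t 2.5 open 0.0856 gf 0.0
[[371.64829954   0.         315.35849103]
 [  0.         371.64829954 236.48625038]
 [  0.           0.           1.        ]] [[-4.59104071e-04  9.59738031e-01  2.80896248e-01  6.93501907e-02]
 [ 9.99999567e-01  6.67898243e-04 -6.47582418e-04  1.36601856e-04]
 [-8.09119585e-04  2.80895829e-01 -9.59737922e-01 -1.43174662e-01]
 [ 0.00000000e+00  0.00000000e+00  0.00000000e+00  1.00000000e+00]]
```

Call:
servo_tool(targets=[[-0.98,0.64,-0.26,0,1],[-0.98,0.64,-0.26,0,1],[-0.98,0.64,-0.26,0,1],[-0.98,0.64,-0.26,0,1],[-0.98,0.64,-0.26,0,1],[-0.98,0.64,-0.26,0,1],[-0.98,0.64,-0.26,0,1],[-0.98,0.64,-0.26,0,1],[-0.98,0.64,-0.26,0,1],[-0.98,0.64,-0.26,0,1],[-0.98,0.64,-0.26,0,1],[-0.98,0.64,-0.26,0,1]])

```text
time_s: 3.75
tcp_pos: [0.5971, -0.0993, 0.3622]
tool_rot: [-0.715, 3.058, -0.0]
wrist_force: [1.1, -0.1, 0.7]
opening: 0.0851
grasp_force: 0.0
```

Run:
```python
from h import *
rows([.627,-.132,.2])
s=telemetry.read_state();f=eyes.grab_frame("wrist");save(f,"w1.png")
for t,z in(("handle_mid",.127),("log_mid",.116)):
    for d in eyes.landmark_of(t,f): print(t,np.round(d["point"]),watz(f,s,d["point"],z).round(4),round(d["conf"],2))
for d in eyes.regions_of("handle",f)[:2]:
    m=d["pixels"];print(d["extent"],round(d["conf"],2))
    yx=np.argwhere(m); r=cv2.minAreaRect(yx[:,::-1].astype(np.float32)); b=cv2.boxPoints(r)
    print(r);print([watz(f,s,(q[1],q[0]),.133).round(4) for q in b])
```

```text
row [-0.0243 -0.085   0.3244] 0.0 yawY 2.03 q [ 0.16  0.19  0.07  0.   -1.45 -1.27] z [ 0.001  0.    -1.   ] pos [ 0.5971 -0.0993  0.3622] F [ 1.1 -0.1  0.7] T [-0.1  -0.12  0.  ] t 3.75 open 0.0851 gf 0.0
handle_mid [217. 274.] [ 0.6347 -0.1288  0.127 ] 0.72
handle_mid [214. 370.] [ 0.5873 -0.0401  0.127 ] 0.48
log_mid [232. 377.] [ 0.6024 -0.0208  0.116 ] 0.58
[261.0, 183.4, 287.3, 252.1] 0.98
((273.31915283203125, 216.03753662109375), (15.014100074768066, 66.482666015625), 6.709836959838867)
[array([ 0.6694, -0.1264,  0.133 ]), array([ 0.6017, -0.1482,  0.133 ]), array([ 0.5968, -0.1337,  0.133 ]), array([ 0.664 , -0.1113,  0.133 ])]
```

View pics/w1.png

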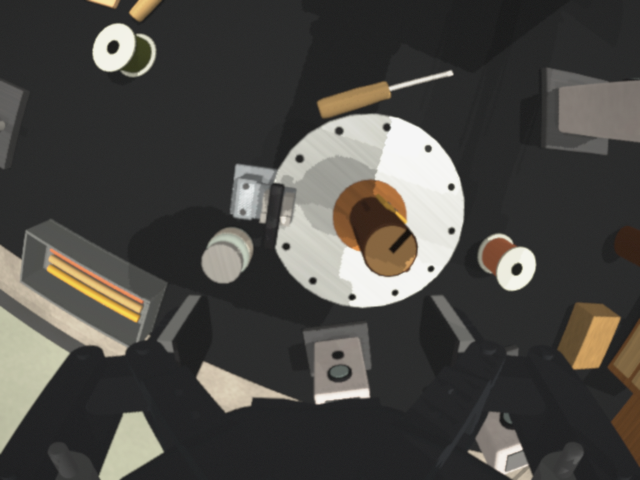

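The wrist picture shows the black bar at (275,217), the disc centred at about (370,210), and the kerf running from the log-top centre (391,249) up-right to (411,231). The smallest scanner is at (340,365). Now I'll refine these numbers.

Run:
```python
from h import *
from scipy.optimize import least_squares
rows([.633,-.130,.2],.311+np.pi/2)
s=telemetry.read_state();f=eyes.grab_frame("wrist");im=f["pixels"]
# disc rim: outermost bright pixels along rays from (210,370)
pts=[]
g=im.astype(float).mean(2)
for a in np.linspace(0,2*np.pi,120,endpoint=False):
    rr=np.arange(75,125);v=np.array([g[int(210+r*np.sin(a)),int(370+r*np.cos(a))] for r in rr])
    dv=v[2:]-v[:-2];k=dv.argmin()
    if dv[k]<-60: pts.append(watz(f,s,(210+(rr[k]+1)*np.sin(a),370+(rr[k]+1)*np.cos(a)),.045))
pts=np.array(pts)
fit=least_squares(lambda p:np.hypot(pts[:,0]-p[0],pts[:,1]-p[1])-p[2],[.6,-.02,.13],loss="soft_l1",f_scale=.002)
print("disc",fit.x,len(pts),np.median(abs(fit.fun)))
c=fit.x[:2]
# log top: orange pixels
h=cv2.cvtColor(im,cv2.COLOR_RGB2HSV)
lt=np.array([watz(f,s,p,.186) for p in ((249,391),(231,411),(236,407),(243,398))]);print("kerf",lt.round(4),[np.arctan2(*(q[:2]-c)[::-1]).round(3) for q in lt[1:]])
print("logtop pred",lt[0]-[*c,.186])
for d in eyes.landmark_of("scanner_mid",f): print(d["point"],watz(f,s,d["point"],.0725).round(3),d["conf"])
save(f,"logtop.png",(340,160,450,300),5)
for d in eyes.regions_of("handle",f)[:1]:
    yx=np.argwhere(d["pixels"]);print(watz(f,s,yx.mean(0),.134).round(4))
```

```text
row [-0.0381 -0.0858  0.3221] 0.0478 yawY 2.032 q [ 0.16  0.19  0.07 -0.   -1.45 -1.27] z [-0. -0. -1.] pos [ 0.5969 -0.1001  0.3611] F [-0.4  0.3  0.5] T [-0.05  0.05  0.03] t 3.95 open 0.0856 gf 0.0
disc [ 0.60037049 -0.01829559  0.12935139] 117 0.0008066537380853056
kerf [[ 0.598  -0.0219  0.186 ]
 [ 0.5748 -0.0136  0.186 ]
 [ 0.5805 -0.0146  0.186 ]
 [ 0.5901 -0.0189  0.186 ]] [np.float64(2.961), np.float64(2.959), np.float64(-3.084)]
logtop pred [-0.00240475 -0.00362117  0.        ]
[378.0, 342.0] [0.821 0.055 0.073] 0.89
[421.1, 500.3] [0.807 0.37  0.073] 0.78
[112.7, 619.6] [0.278 0.243 0.073] 0.6
[ 0.6314 -0.1306  0.134 ]
```

Call:
servo_tool(targets=[[-0.038,-0.086,0.1,0.048,0.2],[-0.038,-0.086,0.2,0.048,0.2],[-0.038,-0.086,0.3,0.048,0.2],[-0.038,-0.086,0.35,0.048,0.2],[-0.038,-0.086,0.4,0.048,0.2],[-0.038,-0.086,0.45,0.048,0.2],[-0.038,-0.086,0.48,0.048,0.2],[-0.038,-0.086,0.502,0.048,0.2],[-0.038,-0.086,0.502,0.048,0.2]])

```text
time_s: 5.0
tcp_pos: [0.6313, -0.1324, 0.1089]
tool_rot: [0.479, -3.102, -0.001]
wrist_force: [-0.2, -0.5, 0.1]
opening: 0.0516
grasp_force: 0.0
```

Run:
```python
from h import *
rows([.632,-.130,.110],.311+np.pi/2)
s=telemetry.read_state();f=eyes.grab_frame("wrist");save(f,"w2.png")
```

```text
row [-0.0028  0.0042 -0.0022] -0.0015 yawY 1.877 q [ 0.1   0.41 -0.21 -0.   -0.96 -1.36] z [-0.003 -0.    -1.   ] pos [ 0.6313 -0.1324  0.1089] F [-0.2 -0.5  0.1] T [ 0.03 -0.01  0.  ] t 5.0 open 0.0516 gf 0.0
```

View pics/w2.png

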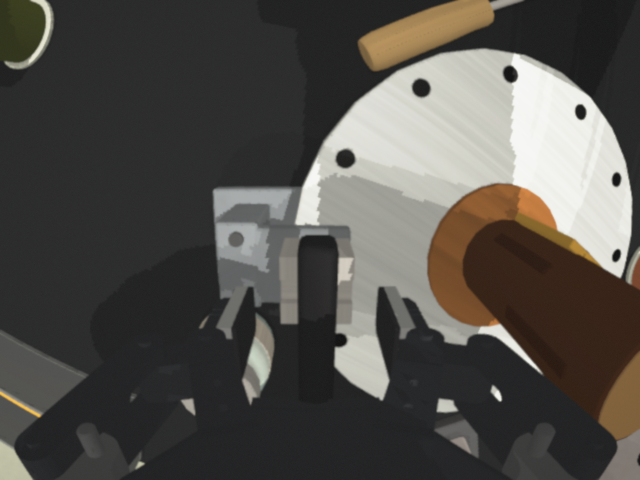

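The bar is centred between the fingers, running from (318,236) downward, so I can close on it.

Call:
servo_tool(targets=[[0,0,0,0,-1],[0,0,0,0,-1],[0,0,0,0,-1],[0,0,0,0,-1],[0,0,0,0,-1],[0,0,0,0,-1],[0,0,0,0,-1]], newtons=70)

```text
time_s: 5.75
tcp_pos: [0.6333, -0.1315, 0.1116]
tool_rot: [-0.482, 3.103, -0.001]
wrist_force: [-1.5, 0.5, 6.3]
opening: 0.0128
grasp_force: 69.4
```

Run:
```python
from h import *
rows([.632,-.130,.137])
s=telemetry.read_state();f=eyes.grab_frame("wrist")
p=watz(f,s,(236.5,318),.134);u=np.array([np.cos(.311),np.sin(.311)])
print(p,p[:2]+35*.001*u, (p[:2]+.035*u-s["tcp_pos"][:2])@u)
```

```text
row [ 0.0014  0.0035 -0.0509] 0.0 yawY 1.879 q [ 0.1   0.41 -0.21  0.   -0.96 -1.36] z [ 0.002 -0.    -1.   ] pos [ 0.6333 -0.1315  0.1116] F [-1.5  0.5  6.3] T [-0.02  0.46  0.01] t 5.75 open 0.0128 gf 69.4
[ 0.60031656 -0.14047773  0.134     ] [ 0.63363754 -0.12976735] 0.0008838467563966628
```

Call:
servo_tool(targets=[[0,0,-0.014,0,-1],[0,0,-0.028,0,-1],[0,0,-0.042,0,-1],[0,0,-0.056,0,-1],[0,0,-0.056,0,-1]])

```text
time_s: 6.3
tcp_pos: [0.6325, -0.1312, 0.1364]
tool_rot: [0.481, -3.104, -0.002]
wrist_force: [7.1, -3.9, -19.4]
opening: 0.0127
grasp_force: 68.3
```

Call:
servo_tool(targets=[[0,0,-0.002,-0.04,-1],[0,0,-0.002,-0.085,-1],[0,0,-0.002,-0.13,-1],[0,0,-0.002,-0.175,-1],[0,0,-0.002,-0.22,-1],[0,0,-0.002,-0.265,-1],[0,0,-0.002,-0.31,-1],[0,0,-0.002,-0.355,-1],[0,0,-0.002,-0.4,-1],[0,0,-0.002,-0.445,-1],[0,0,-0.002,-0.49,-1],[0,0,-0.002,-0.5,-1]])

```text
time_s: 7.5
tcp_pos: [0.6316, -0.1308, 0.136]
tool_rot: [2.539, -1.849, -0.006]
wrist_force: [5.1, -1.3, -19.3]
opening: 0.0131
grasp_force: 68.5
```

Run:
```python
from h import *
rows([.632,-.130,.128],.311)
```

```text
row [-0.0012 -0.0014  0.016 ] 0.0003 yawY -2.83 q [ 0.1   0.38 -0.18 -0.   -1.01  0.22] z [-0.003  0.001 -1.   ] pos [ 0.6316 -0.1308  0.136 ] F [  5.1  -1.3 -19.3] T [-0.54 -2.24 -0.02] t 7.5 open 0.0131 gf 68.5
```

Call:
servo_tool(targets=[[0,0,0.005,0,-1],[0,0,0.01,0,-1],[0,0,0.015,0,-1],[0,0,0.018,0,-1],[0,0,0.018,0,-1]])

```text
time_s: 8.0
tcp_pos: [0.6318, -0.1309, 0.1295]
tool_rot: [2.535, -1.854, -0.003]
wrist_force: [0.1, 2.2, -9.4]
opening: 0.0129
grasp_force: 69.9
```

Call:
servo_tool(targets=[[0,0,0.002,0,-1],[0,0,0.002,0,0],[0,0,0.002,0,0],[0,0,0.002,0,0],[0,0,0.002,0,0.2],[0,0,0.002,0,0.2]])

```text
time_s: 8.6
tcp_pos: [0.6328, -0.1315, 0.1297]
tool_rot: [-2.536, 1.854, -0.001]
wrist_force: [-0.4, 0.3, 0.1]
opening: 0.0512
grasp_force: 0.0
```

Run:
```python
from h import *
rows([.60,-.0183,.36])
s=telemetry.read_state();f=eyes.grab_frame("wrist");save(f,"w3.png")
g=eyes.grab_frame("side");f2=eyes.grab_frame("scene")
for n,c in(("g",g),("f",f2)):
  for d in eyes.landmark_of("handle_mid",c): print(n,d["point"],round(d["conf"],2),"pred145",proj(c,np.array([.633,-.131,.145])),"pred127",proj(c,np.array([.633,-.131,.127])))
```

```text
row [-0.2356 -0.0064 -0.4608] 0.0 yawY -2.834 q [ 0.1   0.39 -0.19  0.   -0.99  0.21] z [ 0.001 -0.    -1.   ] pos [ 0.6328 -0.1315  0.1297] F [-0.4  0.3  0.1] T [-0.02 -0.05 -0.04] t 8.6 open 0.0512 gf 0.0
g [181.6, 333.0] 0.64 pred145 (np.float64(180.7386132833561), np.float64(329.5052966203862)) pred127 (np.float64(186.19809359520244), np.float64(329.45405186356317))
```

View pics/w3.png

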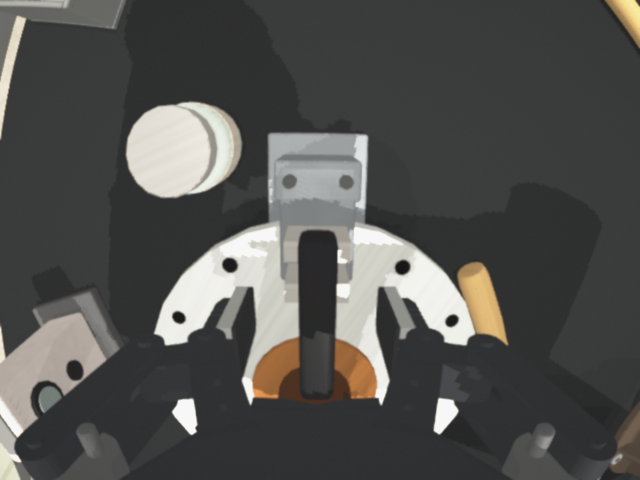

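The bar is now radial, running from (318,235) to (318,395), and it stays up by itself. The net measures it at the height predicted for 145 mm. Next I'll go up to where the wrist camera is over the log.

Run:
```python
from h import *
rows([.574,.065,.36])
```

```text
row [-0.4099 -0.0074 -0.4614] 0.0 yawY -2.834 q [ 0.1   0.39 -0.19  0.   -0.99  0.21] z [-0. -0. -1.] pos [ 0.6326 -0.1314  0.1293] F [-0.  -0.1 -0.5] T [ 0.02 -0.02 -0.04] t 8.85 open 0.0512 gf 0.0
```

Call:
servo_tool(targets=[[0,0,-0.06,0,0.6],[0,0,-0.14,0,1],[0,0,-0.24,0,1],[-0.06,-0.007,-0.32,0,1],[-0.14,-0.007,-0.4,0,1],[-0.22,-0.007,-0.46,0,1],[-0.31,-0.007,-0.46,0,1],[-0.41,-0.007,-0.46,0,1],[-0.41,-0.007,-0.46,0,1],[-0.41,-0.007,-0.46,0,1]])

```text
time_s: 9.85
tcp_pos: [0.5734, 0.0663, 0.3597]
tool_rot: [-2.538, 1.85, -0.0]
wrist_force: [-0.3, -1.1, -0.2]
opening: 0.0852
grasp_force: 0.0
```

```bash
cat > look.py <<'E'
from h import *
from scipy.optimize import least_squares
import sys
s=telemetry.read_state();f=eyes.grab_frame("wrist");C=np.array([.6004,-.0183])
# rectify the log-top plane z=.186 around the axis: 1 px = 0.25 mm; u=+x, v=+y(up)
K=np.array(f["mtx"]);M=np.array(f["mount"]);m=R.from_rotvec(s["tool_rot"]).as_matrix()
def wproj(P):
    q=((P-s["tcp_pos"])@m-M[:3,3])@M[:3,:3];x,y,z=q[...,0],-q[...,1],-q[...,2]
    r=np.hypot(x,y);th=np.arctan2(r,z);return K[0,2]+K[0,0]*th*x/r,K[1,2]+K[0,0]*th*y/r
def rect(z,half,n):
    a=np.linspace(-half,half,n);X,Y=np.meshgrid(C[0]+a,C[1]-a);P=np.stack([X,Y,np.full_like(X,z)],-1)
    mx,my=wproj(P);return cv2.remap(f["pixels"],mx.astype(np.float32),my.astype(np.float32),cv2.INTER_LINEAR)
top=rect(.186,.045,360);bot=rect(.045,.16,360)
cv2.imwrite("pics/%s.png"%sys.argv[1],np.hstack([top,bot])[:,:,::-1])
for t,z in(("handle_mid",.145),("scanner_mid",.0725)):
    for d in eyes.landmark_of(t,f): print(t,np.round(d["point"]),watz(f,s,d["point"],z).round(4),round(d["conf"],2))
rows([.6004,-.0183,.36])
E
python3 look.py l1
```

```text
handle_mid [119. 320.] [ 0.5967 -0.0127  0.145 ] 0.45
scanner_mid [337. 113.] [0.8035 0.3658 0.0725] 0.63
scanner_mid [124. 131.] [0.821  0.0511 0.0725] 0.58
row [ 0.1732 -0.0005 -0.0018] 0.0 yawY -2.835 q [ 0.45  0.14  0.01  0.   -1.44 -0.14] z [-0. -0. -1.] pos [0.574  0.0642 0.3591] F [0.1 1.4 0.2] T [-0.03  0.05 -0.02] t 10.0 open 0.0852 gf 0.0
```

View pics/l1.png

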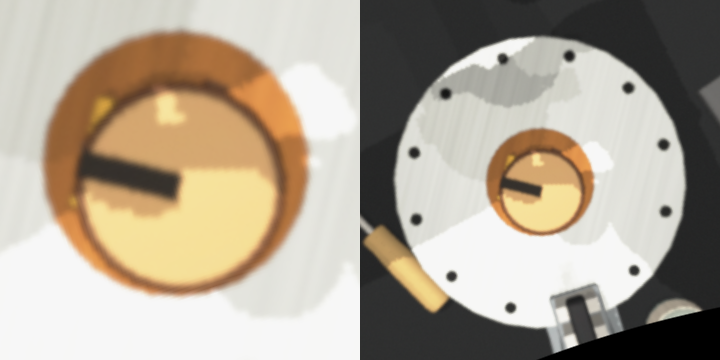

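The rectified view (left half is the log-top plane) shows the top centred at about (181,187) and the kerf from there to (84,163), so the tag bearing is about 2.894 rad. The scanner bearing is about 0.317 rad, which needs a turn of about −2.577 rad.

Call:
servo_tool(targets=[[0.08,-0.001,0,0,1],[0.174,-0.001,0.03,0,1],[0.174,-0.001,0.12,0,1],[0.174,-0.001,0.2,0,1],[0.174,-0.001,0.28,0,1],[0.174,-0.001,0.35,0,1],[0.174,-0.001,0.41,0,1],[0.174,-0.001,0.446,0,1],[0.174,-0.001,0.446,0,1]])

```text
time_s: 10.9
tcp_pos: [0.5988, -0.0196, 0.1329]
tool_rot: [2.53, -1.855, -0.006]
wrist_force: [-0.6, -0.9, 0.7]
opening: 0.0856
grasp_force: 0.0
```

Call:
servo_tool(targets=[[0,0,0,0,-1],[0,0,0,0,-1],[0,0,0,0,-1],[0,0,0,0,-1],[0,0,0,0,-1]], newtons=60)

```text
time_s: 11.4
tcp_pos: [0.5982, -0.0194, 0.1377]
tool_rot: [2.532, -1.853, -0.003]
wrist_force: [-9.7, -4.2, 7.6]
opening: 0.0533
grasp_force: 63.5
```

Call:
servo_tool(targets=[[0,0.002,0,0.02,-1],[0,0.002,0,0.06,-1],[0,0.002,0,0.105,-1],[0,0.002,0,0.15,-1],[0,0.002,0,0.195,-1],[0,0.002,0,0.24,-1],[0,0.002,0,0.285,-1],[0,0.002,0,0.33,-1],[0,0.002,0,0.37,-1],[0,0.002,0,0.4,-1],[0,0.002,0,0.41,-1],[0,0.002,0,0.41,-1]])

```text
time_s: 12.6
tcp_pos: [0.6009, -0.0202, 0.1378]
tool_rot: [-0.91, 3.005, -0.003]
wrist_force: [6.9, -13.3, -3.4]
opening: 0.0527
grasp_force: 63.4
```

Call:
servo_tool(targets=[[0,0,0,0,-1],[0,0,0,0,-1],[0,0,0,0,1],[0,0,0,0,1],[0,0,0,0,1],[0,0,0,0,1],[0,0,0,0,1],[0,0,0,0,1],[0,0,0,0,1]])

```text
time_s: 13.5
tcp_pos: [0.5997, -0.0179, 0.1363]
tool_rot: [0.915, -3.005, 0.0]
wrist_force: [0.3, -0.5, 0.3]
opening: 0.0855
grasp_force: 0.0
```

Run:
```python
from h import *
rows([.6,-.019,.135])
f=eyes.grab_frame("scene");g=eyes.grab_frame("side")
for n,c in(("f",f),("g",g)):
  for d in eyes.landmark_of("handle_mid",c): print(n,np.round(d["point"],1),round(d["conf"],2),"pred145",np.round(proj(c,np.array([.633,-.131,.145])),1))
```

```text
row [ 0.0006 -0.0022  0.0026] 0.0 yawY 2.162 q [ 0.3   0.31 -0.29  0.   -0.97 -1.28] z [-0. -0. -1.] pos [ 0.5997 -0.0179  0.1363] F [ 0.3 -0.5  0.3] T [ 0.02 -0.01  0.01] t 13.5 open 0.0855 gf 0.0
f [246.3 235. ] 0.77 pred145 [245.  236.7]
g [179.2 335.2] 0.8 pred145 [180.7 329.5]
```

Call:
servo_tool(targets=[[0.002,-0.004,0,-0.045,1],[0.002,-0.004,0,-0.09,1],[0.002,-0.004,0,-0.135,1],[0.002,-0.004,0,-0.18,1],[0.002,-0.004,0,-0.225,1],[0.002,-0.004,0,-0.27,1],[0.002,-0.004,0,-0.315,1],[0.002,-0.004,0,-0.36,1],[0.002,-0.004,0,-0.4,1],[0.002,-0.004,0,-0.4,1]])

```text
time_s: 14.7
tcp_pos: [0.6, -0.0203, 0.1363]
tool_rot: [2.508, -1.892, -0.0]
wrist_force: [-0.7, -0.7, 0.7]
opening: 0.0853
grasp_force: 0.0
```

Call:
servo_tool(targets=[[0,0,0,0,-1],[0,0,0,0,-1],[0,0,0,0,-1],[0,0,0,0,-1],[0,0,0,0,-1]])

```text
time_s: 15.2
tcp_pos: [0.5986, -0.0207, 0.1365]
tool_rot: [2.503, -1.896, -0.002]
wrist_force: [-5.7, -0.9, 5.2]
opening: 0.0526
grasp_force: 64.4
```

Call:
servo_tool(targets=[[0,0,0,0.02,-1],[0,0,0,0.06,-1],[0,0,0,0.105,-1],[0,0,0,0.15,-1],[0,0,0,0.195,-1],[0,0,0,0.24,-1],[0,0,0,0.285,-1],[0,0,0,0.33,-1],[0,0,0,0.37,-1],[0,0,0,0.4,-1],[0,0,0,0.41,-1],[0,0,0,0.41,-1]])

```text
time_s: 16.4
tcp_pos: [0.5997, -0.0211, 0.1365]
tool_rot: [0.863, -3.02, 0.001]
wrist_force: [-0.4, -5.6, 2.7]
opening: 0.0529
grasp_force: 64.1
```

Call:
servo_tool(targets=[[0,0,0,0,-1],[0,0,0,0,-1],[0,0,0,0,1],[0,0,0,0,1],[0,0,0,0,1],[0,0,0,0,1],[0,0,0,0,1],[0,0,0,0,1]])

```text
time_s: 17.2
tcp_pos: [0.6, -0.0202, 0.1363]
tool_rot: [-0.867, 3.019, 0.0]
wrist_force: [-0.4, -0.6, 0.4]
opening: 0.0853
grasp_force: 0.0
```

Run:
```python
from h import *
s=telemetry.read_state();m=R.from_rotvec(s["tool_rot"]).as_matrix()
p=np.array([.6004,-.019,0])-.09*m[:,0];p[2]=.36;rows(p);print(p)
```

```text
row [-0.1819  0.0015 -0.4474] 0.0 yawY 2.13 q [ 0.29  0.31 -0.28 -0.   -0.97 -1.3 ] z [ 0.  0. -1.] pos [ 0.6    -0.0202  0.1363] F [-0.4 -0.6  0.4] T [ 0.02 -0.03  0.01] t 17.2 open 0.0853 gf 0.0
[0.67667773 0.02876723 0.36      ]
```

Call:
servo_tool(targets=[[0,0,-0.08,0,1],[0,0,-0.17,0,1],[0,0,-0.26,0,1],[0,0,-0.35,0,1],[-0.05,0,-0.447,0,1],[-0.14,0,-0.447,0,1],[-0.182,0,-0.447,0,1],[-0.182,0,-0.447,0,1],[-0.182,0,-0.447,0,1]])

```text
time_s: 18.1
tcp_pos: [0.6771, 0.0283, 0.3589]
tool_rot: [0.867, -3.018, -0.0]
wrist_force: [-0.2, -0.1, 0.1]
opening: 0.0856
grasp_force: 0.0
```

```bash
python3 look.py l2
```

```text
handle_mid [ 82. 202.] [ 0.6327 -0.1294  0.145 ] 0.88
scanner_mid [295. 270.] [0.8215 0.0508 0.0725] 0.73
scanner_mid [ 38. 592.] [0.2714 0.2339 0.0725] 0.64
row [0.1777 0.0031 0.0003] 0.0 yawY 2.13 q [ 0.33  0.32  0.24  0.   -1.49 -1.34] z [ 0. -0. -1.] pos [0.6765 0.0275 0.3602] F [-0.1 -0.2  0.1] T [-0.04  0.03 -0.02] t 18.25 open 0.0856 gf 0.0
```

View pics/l2.png

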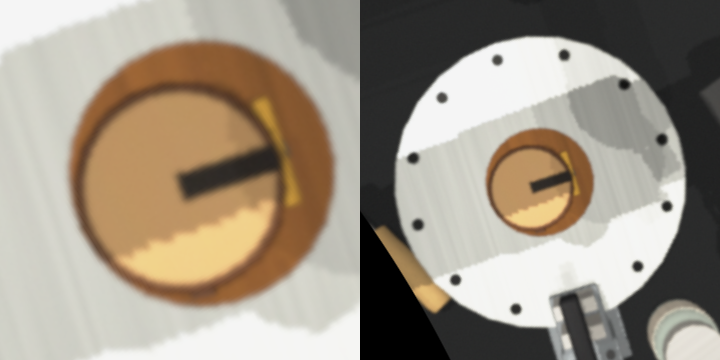

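The kerf now points from (181,186) to (278,157), about 0.29 rad, and the tag's edge agrees at 0.292. The handle is at (0.633,−0.129), as expected at 145 mm. I'll check the scanner bearing by triangulation.

Run:
```python
from h import *
im=cv2.imread("pics/l2.png")[:,:360].astype(int);d=im.sum(2)<170
n,l,st,_=cv2.connectedComponentsWithStats(d[140:215,165:290].astype(np.uint8));k=1+st[1:,4].argmax();yx=np.argwhere(l==k)
v=cv2.fitLine(yx[:,::-1].astype(np.float32),cv2.DIST_L2,0,.01,.01).ravel();print("kerf",np.arctan(-v[1]/v[0]),st[k])
s=telemetry.read_state();w=eyes.grab_frame("wrist");f=eyes.grab_frame("scene");g=eyes.grab_frame("side")
near=lambda c,q:min((d["point"] for d in eyes.landmark_of("scanner_mid",c)),key=lambda p:np.hypot(*(np.array(p)-q)))
rs=[wray(w,s,near(w,(295,270))),ray(f,near(f,(355,304))),ray(g,near(g,(203,230)))]
C=np.array([.6,-.0195])
for sub in([0,1,2],[0,1],[0,2],[1,2]):
    p,e=tri([rs[i] for i in sub]);print(p.round(4),np.round(e,4),"bearing",np.arctan2(p[1]-C[1],p[0]-C[0]).round(3),"dist",np.hypot(*(p[:2]-C)).round(3))
```

```text
kerf 0.31380272 [  18    4   97   51 1981]
[0.8161 0.0514 0.0812] [0.0047 0.0077 0.0056] bearing 0.317 dist 0.227
[0.8182 0.0539 0.0818] [0.0056 0.0056] bearing 0.324 dist 0.23
[0.8176 0.047  0.0801] [0.0032 0.0032] bearing 0.296 dist 0.227
[0.8133 0.0531 0.0805] [0.0061 0.0061] bearing 0.328 dist 0.225
```

```bash
python3 -c "
from cell import bot;print(bot.job_done())"
```

```text
the job is handed in; nothing more can be done
None
```

I handed the job in at about 18.5 s: the handle rests up in its notch and the log was turned in two holds, let go at rest half way. The tag reads 0.29–0.31 rad against a scanner bearing of about 0.317; the gripper is open and clear, and I moved none of the loose things.

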